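Set the throttle lever to the pointer and close the airbox

ROBOT

A 6-joint arm with a two-finger parallel gripper is mounted at the origin on the work surface. World frame = base frame: x ahead of the robot, y to its left, z up, the work surface at z = 0. Lengths are in m, angles in rad, forces in N, time in s.
With the tool pointing down it reaches from about 0.35 to 0.975 m from the base axis. Payload 17.4 kg.
Tool frame: the origin (TCP) lies on the centre line of the jaws, within the pads' length; the fingertips stand 11 mm ahead of it and the grasp point (between the pads) lies 8 mm behind it (ctrl.tcp_to_tips is the z of the fingertips in the tool frame, in m); z points along the fingers, y is the line along which they close (so a half turn about z gives the same grasp; the last joint's range is limited). The gripper opens to 85 mm and grips with 20 to 120 N. Pads are 22 mm wide; open, the fingers measure 114 mm over their backs; the gripper's body (76 mm by 85 mm) begins 54 mm behind the grasp point. The pads swing forward as they close: fully open they stand 13 mm farther back than shut.
Start: joints at [-1.163, 0.116, 1.442, -0, 1.584, -0.038], TCP at [0.291, -0.609, 0.242] pointing down, gripper open.
Joint ranges: [-2.83, 2.83], [-0.83, 2.19], [0.07, 2.5], [-1.14, 4.28], [0.01, 3], [-2.97, 2.97]. Speed limits (rad/s): [1.89, 1.89, 2.22, 3.14, 3.14, 3.14].

INTERFACE

Orientations are given as a unit quaternion [x, y, z, w].
In Python, from rig import ctrl gives the robot as it stands. Calls block until the motion is done:
- ctrl.goto(position, orientation): joint-space move of the TCP to a pose.
- ctrl.servo_line(position, rate=0.15, orientation=None, contact_N=None): straight line of the TCP; orientation=None keeps the orientation; rate is the mean speed in m/s. With contact_N (N) it stops when the force on the tool has changed by that much, and returns True; else False.
- ctrl.movej(angles): joint-space move.
- ctrl.set_gripper(opening, force=None): finger opening in m; force is the grip in N (None keeps the last); returns when the fingers have stopped.
- ctrl.wait(seconds).
- ctrl.inverse_kinematics(position, orientation): joint angles nearest the present ones, or None.
- ctrl.grab_frame(name): name is "scene" or "top"; returns the picture (400x640x3 uint8, red, green, blue); there is no depth.
- ctrl.get_calibration(name): a dict with "K" (3x3 intrinsics, pixels), "k1" (the pictures are not rectified: a ray, as slopes to the right and down, at radius r is drawn at 1 + k1 r^2 times it, then the intrinsics apply), "camera_from_world" (4x4, takes a point from world to camera coordinates). Camera axes: x right, y down, z forward; pixel columns grow to the right and rows downward; lengths in m; the calibration is good to about 2 mm. A picture is of the moment at which its call begins. get_calibration takes no time and is no camera call.
A pose or a line that the arm cannot do raises ctrl.MotionError and nothing moves.
- ctrl.job_done(): hands the job in; it is judged then, once.
Trained networks look in the newest picture that a camera, given by its name, has taken for a name from the list of things; names that differ only in an ending like _2 or _b are one class to them, and where a whole thing is asked for, a point or a joint stands for the part that bears it (a point fixed in the world has none). Each returns a list of dicts, best first, with "score" (0 to 1); they miss things now and then, are a little off and sometimes report something else, mostly with a low value. They report only what shows in the picture. A call takes as long as a camera call.
- ctrl.find_in(camera, thing): "at" ([x, y, z] in m, in world coordinates, good to about 4 mm: the middle of the surface that is visible of it).
Readings, each from a call of its own:
- ctrl.get_time_s(): time.
- ctrl.get_q(): joint angles.
- ctrl.get_joint_velocities(): joint speeds.
- ctrl.get_joint_torque(): joint torques, N m.
- ctrl.get_tool_pos(): TCP position.
- ctrl.get_tool_rot(): TCP orientation.
- ctrl.get_force(): force on the tool from outside, world axes, zero at the start.
- ctrl.get_wrist_torque(): the same for the moment, N m.
- ctrl.get_finger_gap(): finger opening in m.
- ctrl.get_finger_force(): force on a finger pad.
Only numpy, scipy, OpenCV 4.12 (cv2) and the standard library are available. Lean on these libraries where they do the work, as an engineer would, in place of code of your own. Each camera call takes 0.05 s, during which the arm holds its last target. There are 200 camera calls.

TASK

The scooter's intake unit is on the bench for a tune-up: swing the aluminium throttle lever on the carburettor until it lies exactly in line with the thin steel pointer underneath it, without moving the pointer. Close the airbox with the black filter cover: lift the cover off the turntable by its rib and lower it squarely over the airbox's open top until it sits fully down, without dropping it. Leave the other things on the mat where they are.

Things in the scene. Friction and masses are not known exactly. Their poses are not given: they have to be found in the camera images.
- unit: Scooter air-intake unit, fixed: dark steel base plate 170 x 225 x 8 mm bearing a grey plastic airbox and a small aluminium carburettor. Origin on the plate's underside (mat top, z = 4 mm), z up. In its frame the airbox is centred at (0, +70 mm), the carburettor with the lever's pivot at (0, -50 mm). Left or right of the turntable, yaw up to 0.25 rad either way.
- airbox_rim (a point): Centre of the airbox's open top, at the height of its rim (75 mm above the unit's origin). The open box measures 120 mm along x by 90 mm along y outside, walls 4 mm; axes as the unit's. The seated cover rests its plate on this rim, its skirt hanging outside the walls.
- throttle (a joint): Angle of the aluminium throttle lever on top of the carburettor, rad, 0 to 1.9, about a vertical axis, growing counter-clockwise seen from above. At 0 the lever points 190 degrees counter-clockwise from the unit's +x. A flat arm 12 mm wide, 85 mm from pivot to knob. It stays where it is left (friction about 1.5 N at the knob).
- lever_knob (a point): Centre of the top of the lever's upright round finger knob: 16 mm diameter, 122 mm above the unit's origin and 85 mm out from the pivot; the free upright length above the arm is 34 mm. x points outward along the lever, from the pivot, z up.
- lever_pivot (a point): Point on the vertical pivot axis of lever and pointer, at the height of the knob's top; axes turn with the lever.
- pointer (a joint): Angle of the thin steel pointer, on the same pivot below the lever, with the same zero and sense as joint throttle: lever and pointer are in line when the two values are equal. Very stiff, not to be moved.
- pointer_tip (a point): Outer end of the steel pointer: a 6 mm wide, 4 mm thick strip under the lever that reaches 125 mm from the pivot and ends in a small upturned blade (12 mm long, up to 88 mm above the unit's origin). x points outward along the pointer.
- turntable: Low turntable: fixed black foot, carrying a steel disc 240 mm in diameter that spins freely about the vertical axis. Origin at the centre of the foot's underside on the mat; the top of the disc is 42 mm above it.
- cover: Black plastic air filter cover, loose, about 180 g, off-centre on the disc, any yaw: a lid 138 (x) by 108 (y) mm, skirt 12 mm deep (130 x 100 mm inside: 5 mm clearance per side on the airbox) and on top a grip rib along x, 70 long, 18 wide, 28 high. Origin: centre of the skirt's lower edge; plate top 17 mm, rib top 45 mm above it. Seated, origin 12 mm below the rim. Either way round fits.
- mug: Bystander: white ceramic mug 80 mm wide, 90 mm high, holding screwdrivers (160 mm high in all). Origin under its centre.
- clutch_lever: Bystander: loose silver aluminium clutch lever, 180 mm long, 15 mm high, lying flat on the mat between unit and turntable. Origin under its middle, length along x.
- wrench: Bystander: steel wrench 140 mm long lying flat on the mat on the left, near the cabinet. Origin under its middle, length along x.
- jar: Bystander: glass jar 72 mm wide, 90 mm high, at the back. Origin under its centre.
- oil: Bystander: grey plastic bottle 68 mm wide, 170 mm high, at the back. Origin under its centre.
- bearing: Bystander: steel bearing ring 52 mm wide, 15 mm high, lying flat on the right. Origin under its centre.
- can: Bystander: closed flat steel can 90 mm wide, 70 mm high, at the back. Origin under its centre.

How it is judged:
By the outcome, as a careful person would: the job done as asked, in the order asked, and still so for the second after the job is handed in, with the robot touching nothing.
It also fails if it takes over 54 s, if anything falls off the work surface, if the arm or the gripper's body presses on something with over 40 N, if the wrist force passes 120 N, or if a joint passes its speed limit or range.

## Working session

There is one attempt and no reset: what is moved stays moved. The work goes in short steps, each a Python script; the robot and the scene stay as the last script left them, time stands still between calls to the robot, and variables do not carry over. Pictures are saved under pics/ and viewed, at most 10 in all, crops included, and the job is handed in when it is done.

```bash
mkdir -p pics; ls
python3 - <<'E'
from rig import ctrl
import cv2
for n in ("scene","top"):
    im=ctrl.grab_frame(n); cv2.imwrite(f"pics/{n}0.png",im[:,:,::-1])
    c=ctrl.get_calibration(n); print(n,c["K"].tolist(),c["k1"],c["camera_from_world"].round(4).tolist())
    for t in ("unit","airbox_rim","throttle","lever_knob","lever_pivot","pointer","pointer_tip","turntable","cover","mug","clutch_lever"):
        try: print(t,[(d["at"],round(d["score"],2)) for d in ctrl.find_in(n,t)[:2]])
        except Exception as e: print(t,e)
print(ctrl.get_time_s(),ctrl.tcp_to_tips,ctrl.get_tool_rot())
E
```

```text
pics
scene [[450.8989204725552, 0.0, 322.8142110778207], [0.0, 450.8989204725552, 195.65338558812272], [0.0, 0.0, 1.0]] 0.015236553730718144 [[0.438, 0.8989, 0.0128, -0.2384], [0.7377, -0.3512, -0.5766, -0.3869], [-0.5138, 0.262, -0.8169, 1.5928], [0.0, 0.0, 0.0, 1.0]]
unit [([0.5821, 0.2026, 0.0477], 0.88)]
airbox_rim [([0.5792, 0.2043, 0.0501], 0.67)]
throttle [([0.5272, 0.1251, 0.0958], 0.61), ([0.7942, 0.0207, 0.0772], 0.4)]
lever_knob [([0.5276, 0.1292, 0.0932], 0.75)]
lever_pivot [([0.5246, 0.1247, 0.0945], 0.68)]
pointer [([0.5226, -0.2234, 0.0626], 0.26)]
pointer_tip [([0.7727, 0.2777, 0.1062], 0.57)]
turntable [([0.5662, -0.1738, 0.0496], 0.66), ([0.5788, 0.2071, 0.0479], 0.29)]
cover [([0.5209, -0.2246, 0.064], 0.7)]
mug [([0.792, 0.022, 0.0815], 0.84), ([0.5239, 0.1268, 0.0935], 0.7)]
clutch_lever [([0.5443, 0.0183, 0.0154], 0.85)]
top [[434.2112407362298, 0.0, 321.2172940352091], [0.0, 434.2112407362298, 198.06202519746577], [0.0, 0.0, 1.0]] 0.023879546195741265 [[0.0186, -0.9996, -0.0209, -0.0118], [-0.9903, -0.0155, -0.1379, 0.6073], [0.1375, 0.0232, -0.9902, 1.4034], [0.0, 0.0, 0.0, 1.0]]
unit [([0.5573, 0.1979, 0.0209], 0.66)]
airbox_rim [([0.5539, 0.2029, 0.0214], 0.59)]
throttle [([0.5327, 0.1295, 0.0911], 0.43), ([0.5477, -0.1762, 0.0432], 0.39)]
lever_knob [([0.5355, 0.1269, 0.0945], 0.45)]
lever_pivot [([0.5301, 0.1267, 0.0896], 0.59), ([0.5325, 0.4304, 0.0128], 0.57)]
pointer [([0.5383, 0.0722, 0.0763], 0.49)]
pointer_tip []
turntable [([0.5479, -0.1779, 0.0483], 0.76), ([0.5546, 0.2, 0.0186], 0.3)]
cover [([0.5113, -0.2142, 0.0673], 0.94)]
mug [([0.797, 0.0204, 0.0754], 0.62)]
clutch_lever [([0.5463, 0.0181, 0.0194], 0.6)]
1.2 0.011 [9.75261102e-01 2.21056059e-01 2.06074122e-05 2.04355351e-05]
```

Run:
```python
import cv2
t=cv2.imread("pics/top0.png"); 
c=t[90:310,130:450]; cv2.imwrite("pics/topc.png",cv2.resize(c,None,fx=2.5,fy=2.5,interpolation=cv2.INTER_CUBIC))
```

```text
(no output)
```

View pics/topc.png

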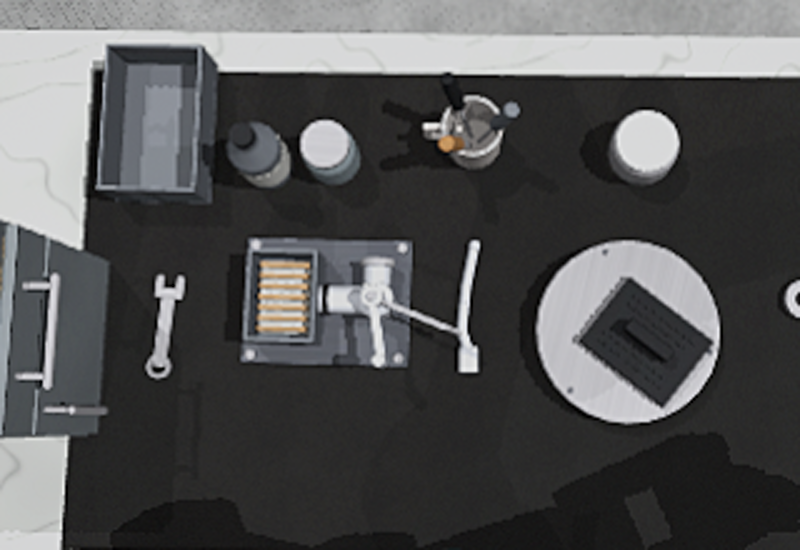

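View pics/scene0.png

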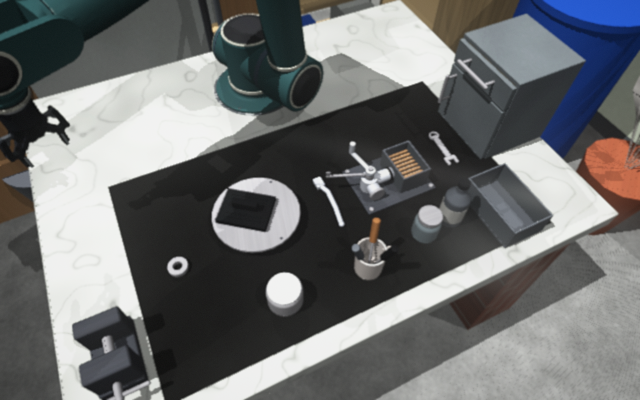

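The top view shows the unit left of the turntable, with yaw near 0. The lever points down at about (378,360), the pointer runs right to about (463,333), and the cover on the disc is rotated by about 35°. I'll zoom in to measure.

Run:
```python
import cv2
t=cv2.imread("pics/top0.png"); s=cv2.imread("pics/scene0.png")
def f(im,x0,y0,x1,y1,z,n,g):
    c=cv2.resize(im[y0:y1,x0:x1],None,fx=z,fy=z,interpolation=cv2.INTER_CUBIC)
    c=cv2.convertScaleAbs(255*(c/255.)**g)
    for x in range(x0-x0%10+10,x1,10): cv2.putText(c,str(x),(int((x-x0+.5)*z),10),0,.35,(0,255,255)); cv2.line(c,(int((x-x0+.5)*z),12),(int((x-x0+.5)*z),18),(0,255,255))
    for y in range(y0-y0%10+10,y1,10): cv2.putText(c,str(y),(0,int((y-y0+.5)*z)+4),0,.35,(0,255,255)); cv2.line(c,(24,int((y-y0+.5)*z)),(30,int((y-y0+.5)*z)),(0,255,255))
    cv2.imwrite(n,c)
f(t,220,178,330,248,7,"pics/u.png",.7)
f(t,338,180,425,265,7,"pics/c.png",.5)
f(s,315,135,440,215,6,"pics/us.png",.7)
```

```text
(no output)
```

View pics/u.png

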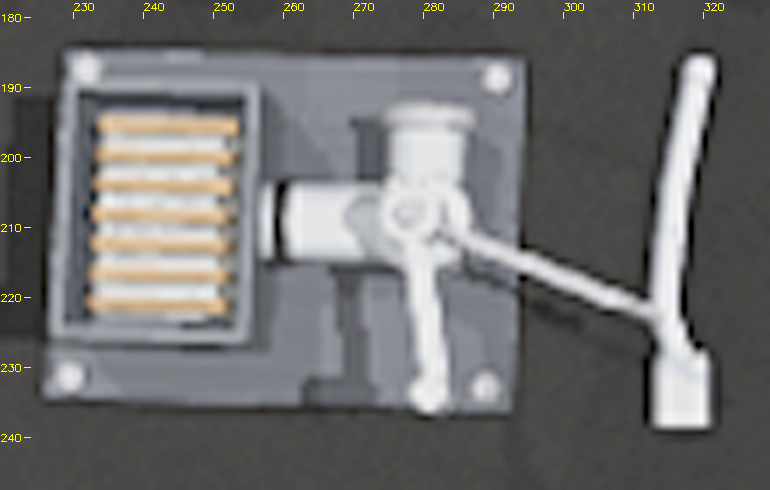

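View pics/c.png

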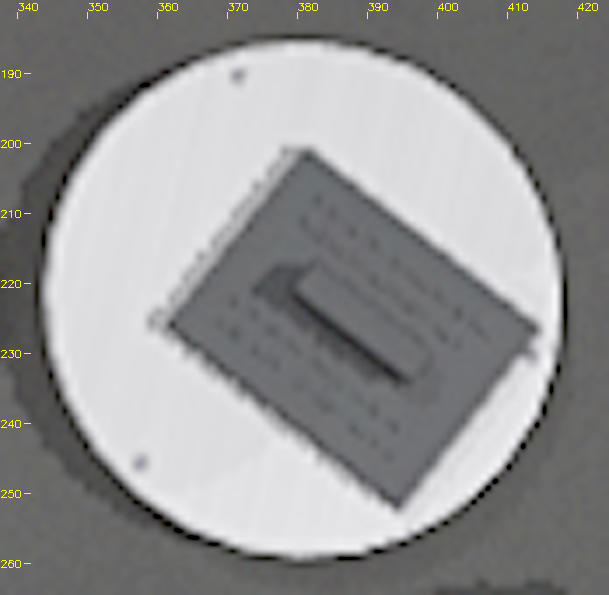

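View pics/us.png

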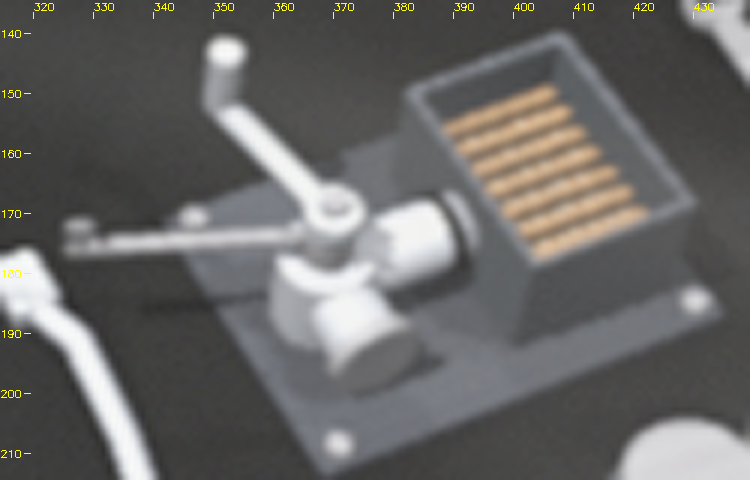

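Readings so far:
- **Top view:** the plate, rim corners, knob (about 281,233) and pointer strip (about 286,211 to 312,222) are clear. The cover corners are clear on the disc.
- **Scene view:** it shows the same parts, with the pointer blade near (327,171).

Next is a pose fit using both views.

```bash
cat > h.py <<'E'
import numpy as np
from rig import ctrl
def proj(n,P):
    c=ctrl.get_calibration(n); P=np.atleast_2d(P); p=P@c["camera_from_world"][:3,:3].T+c["camera_from_world"][:3,3]
    s=p[:,:2]/p[:,2:]; s=s*(1+c["k1"]*(s**2).sum(1,keepdims=True)); K=c["K"]
    return s*[K[0,0],K[1,1]]+K[:2,2]
def R(a): return np.array([[np.cos(a),-np.sin(a)],[np.sin(a),np.cos(a)]])
def w(pose,l,z):  # local mm xy, z world mm
    l=np.atleast_2d(l)/1e3; return np.c_[l@R(pose[2]).T+pose[:2],np.full(len(l),z/1e3)]
def quat(psi): # tool down, tool y along world angle psi
    from scipy.spatial.transform import Rotation as Ro
    y=np.array([np.cos(psi),np.sin(psi),0]); z=np.array([0,0,-1.]); x=np.cross(y,z)
    return Ro.from_matrix(np.c_[x,y,z]).as_quat()
E
cat > fit.py <<'E'
from h import *
from scipy.optimize import least_squares
T=lambda a:np.array(a)/7+[219.5,177.5]; S=lambda a:np.array(a)/6+[314.5,134.5]
ang0=np.deg2rad(190)
tp=T([(66,52),(523,60),(511,412),(44,398)]); tr=T([(77,82),(260,84),(252,343),(48,336)])
sr=S([(411,90),(565,33),(693,203),(535,262)]); sp=S([(720,315),(328,475)])
tk=T([(430,393)]); sk=S([(227,52)]); tl=T([(465,238),(560,277),(640,308)]); sl=S([(285,236),(180,240),(100,244)])
pl=[(85,112.5),(85,-112.5),(-85,-112.5),(-85,112.5)]; rm=[(60,115),(60,25),(-60,25),(-60,115)]
def arm(th,r): return np.c_[np.cos(ang0+th)*r,np.sin(ang0+th)*r-50]
def res(v,full=False):
    p=v[:3]; o=[proj("top",w(p,pl,12))-tp, proj("top",w(p,rm,79))-tr,
      proj("scene",w(p,[rm[2],rm[3],rm[0],rm[1]],79))-sr, proj("scene",w(p,pl[:2],12))-sp,
      proj("top",w(p,arm(v[3],85),126))-tk, proj("scene",w(p,arm(v[3],85),126))-sk,
      proj("top",w(p,arm(v[4],v[6:9]),v[5]))-tl, proj("scene",w(p,arm(v[4],v[9:12]),v[5]))-sl]
    return o if full else np.concatenate(o).ravel()
s=least_squares(res,[.55,.18,-.05,.05,1.1,84,40,80,115,40,80,115],x_scale=[.1,.1,.1,.1,.1,20]+[50]*6,loss="soft_l1")
print(s.x.round(4)); [print(a.round(1).tolist()) for a in res(s.x,True)]
cov=np.linalg.inv(s.jac.T@s.jac); print("sd",np.sqrt(np.diag(cov))[:6].round(4))
C=lambda a:np.array(a)/7+[337.5,179.5]
cp=C([(306,148),(541,328),(398,508),(168,322)]); rb=C([(315,265),(432,355),(408,382),(293,292)])
cl=[(69,54),(-69,54),(-69,-54),(69,-54)]; rl=[(35,9),(-35,9),(-35,-9),(35,-9)]
q=lambda v,F=False:[proj("top",w(v,cl,63))-cp,proj("top",w(v,rl,91))-rb]
def best(yaw): return least_squares(lambda v:np.concatenate(q(v)).ravel(),[.52,-.22,yaw],loss="soft_l1")
t=min((best(y) for y in (0.9,-.9,.5,2.2)),key=lambda t:t.cost)
print("cover",t.x,[a.round(1).tolist() for a in q(t.x)])
print("scene cover px",proj("scene",w(t.x,cl,63)).round(1).tolist(),proj("scene",w(t.x,rl,91)).round(1).tolist())
print("knob",w(s.x,arm(s.x[3],85),126),"piv",w(s.x,(0,-50),126),"rim",w(s.x,(0,70),79))
np.save("fit.npy",np.r_[s.x[:5],t.x])
import cv2
im=cv2.imread("pics/scene0.png")[165:265,200:310]; im=cv2.resize(im,None,fx=5,fy=5,interpolation=cv2.INTER_CUBIC); im=cv2.convertScaleAbs(255*(im/255.)**.5)
for L,z in ((cl,63),(rl,91)):
    cv2.polylines(im,[((proj("scene",w(t.x,L,z))-[199.5,164.5])*5).astype(int)],True,(0,255,255),1)
cv2.imwrite("pics/cs.png",im)
E
python3 fit.py
```

```text
[5.657000e-01 1.907000e-01 2.200000e-03 5.900000e-02 1.043900e+00
 8.023600e+01 3.126840e+01 7.882690e+01 1.184312e+02 2.670410e+01
 7.636010e+01 1.140457e+02]
[[3.7, 0.5], [4.1, 0.2], [4.6, -0.2], [4.6, 0.8]]
[[-3.6, 0.3], [-2.2, 0.4], [-2.4, 0.2], [-1.1, 0.8]]
[[0.4, 0.1], [0.7, -0.2], [2.0, -0.2], [1.5, 0.8]]
[[-3.2, 1.7], [-4.7, 2.9]]
[[-0.4, -0.3]]
[[0.1, 0.9]]
[[-0.1, 0.4], [-0.0, 0.1], [-0.0, 0.1]]
[[-0.0, -0.6], [0.0, 0.1], [0.0, 0.4]]
sd [1.0000e-03 2.0000e-03 1.1000e-02 3.9000e-02 2.9200e-02 3.4213e+00]
cover [ 0.51693366 -0.21982762  2.21844332] [[[-0.1, 51.5], [0.4, 0.4], [0.5, -52.0], [-0.6, -0.5]], [[-0.4, 16.7], [0.5, -9.2], [0.4, -17.6], [-0.7, 8.2]]]
scene cover px [[242.5, 183.2], [214.1, 220.2], [248.7, 236.5], [275.8, 197.7]] [[248.4, 192.1], [233.9, 211.4], [239.8, 214.1], [254.1, 194.6]]
knob [[0.48319244 0.12089975 0.126     ]] piv [[0.56584245 0.14074855 0.126     ]] rim [[0.56557961 0.26074827 0.079     ]]
```

View pics/cs.png

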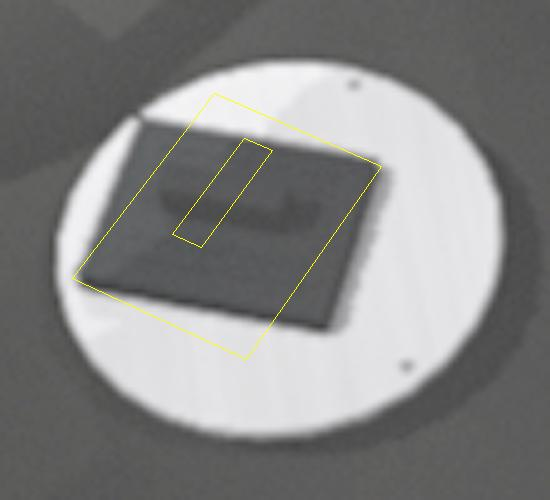

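The plate evidently isn't centred on the unit origin, as its residuals are consistently offset. My cover corner order was also mirrored. I'll fix both.

```bash
sed -i 's/w(p,pl,12)/w(p,np.array(pl)+[0,v[12]],12)/; s/w(p,pl\[:2\],12)/w(p,np.array(pl[:2])+[0,v[12]],12)/; s/40,80,115\],x_scale=\[.1,.1,.1,.1,.1,20\]+\[50\]\*6/40,80,115,15],x_scale=[.1,.1,.1,.1,.1,20]+[50]*7/
s/^cl=.*/cl=[(-69,54),(69,54),(69,-54),(-69,-54)]; rl=[(-35,9),(35,9),(35,-9),(-35,-9)]/' fit.py; python3 fit.py
```

```text
Traceback (most recent call last):
  File "fit.py", line 16, in <module>
    s=least_squares(res,[.55,.18,-.05,.05,1.1,84,40,80,115,40,80,115,15],x_scale=[.1,.1,.1,.1,.1,20]+[50]*7,loss="soft_l1")
  File "fit.py", line 11, in res
    p=v[:3]; o=[proj("top",w(p,np.array(pl)+[0,v[12]],12))-tp, proj("top",w(p,rm,79))-tr,
                                                               ~~~~^^^^^^^^^^^^^^^^^^
  File "h.py", line 4, in proj
    c=ctrl.get_calibration(n); P=np.atleast_2d(P); p=P@c["camera_from_world"][:3,:3].T+c["camera_from_world"][:3,3]
ValueError: time passes only in moves, steps and waits
```

The calibration call needs caching.

```bash
sed -i 's/c=ctrl.get_calibration(n); P=/c=cal(n); P=/; s/^def proj/import functools\ncal=functools.lru_cache(None)(lambda n: ctrl.get_calibration(n))\ndef proj/' h.py; python3 fit.py 2>&1 | tail -20; python3 -c "
from h import *
print(ctrl.get_time_s())"
```

```text
[ 5.656000e-01  1.855000e-01 -8.000000e-03  6.500000e-03  1.041500e+00
  8.059250e+01  2.613420e+01  7.372860e+01  1.133259e+02  2.170220e+01
  7.128740e+01  1.089375e+02  1.988340e+01]
[[-0.3, 0.1], [0.0, 0.5], [-0.0, 0.1], [0.0, 0.4]]
[[-1.7, 0.0], [-0.4, 0.4], [-1.0, 0.2], [0.3, 0.5]]
[[-1.0, 0.7], [-0.4, 0.5], [0.5, 0.8], [-0.2, 1.6]]
[[1.0, 0.3], [-0.6, 0.8]]
[[-0.4, 0.3]]
[[-0.2, 0.5]]
[[-0.1, 0.2], [-0.0, 0.0], [-0.1, 0.1]]
[[-0.0, -0.4], [0.0, 0.1], [0.0, 0.3]]
sd [1.0000e-03 1.4000e-03 8.5000e-03 3.4300e-02 2.7700e-02 3.2705e+00]
cover [ 0.51602673 -0.21964268 -2.23174863] [[[0.1, -0.6], [0.4, 0.2], [0.3, 0.7], [-0.7, 0.3]], [[-0.4, -0.9], [0.4, 0.0], [0.4, 0.6], [-0.7, -0.4]]]
scene cover px [[264.5, 230.0], [214.2, 220.4], [227.5, 188.3], [275.5, 197.0]] [[255.8, 207.7], [230.4, 203.0], [232.5, 197.6], [257.8, 202.2]]
knob [[0.48146314 0.12087836 0.126     ]] piv [[0.56519297 0.13551784 0.126     ]] rim [[0.56614975 0.25551402 0.079     ]]
1.2
```

The fit is consistent now: pointer angle 1.04, lever about 0, and the cover prediction matches the scene corners. Next I grip the knob and swing it along the arc.

```bash
cat > swing.py <<'E'
from h import *
import sys,cv2
f=np.load("fit.npy"); piv=w(f[:3],(0,-50),126)[0][:2]
A=lambda th: f[2]+np.deg2rad(190)+th
def pose(th,z,r=.085):
    a=A(th); p=piv+r*np.array([np.cos(a),np.sin(a)]); psi=a+np.pi/2-2*np.pi
    return [p[0],p[1],z],quat(psi)
def swing(t0,t1,n,op=.05):
    ctrl.goto(*pose(t0,.17)); ctrl.set_gripper(op,force=20)
    ctrl.servo_line(pose(t0,.116)[0],rate=.15)
    ctrl.set_gripper(0.0,force=20); print("gap",ctrl.get_finger_gap(),ctrl.tcp_to_tips,ctrl.get_force())
    for t in np.linspace(t0,t1,n+1)[1:]:
        p,q=pose(t,.116); ctrl.servo_line(p,rate=.08,orientation=q)
    print("F",ctrl.get_force(),"q",ctrl.get_q())
    ctrl.set_gripper(.03); ctrl.set_gripper(op); ctrl.servo_line(pose(t1,.19)[0],rate=.2)
E
python3 - <<'E'
from swing import *
for th in (f[3],f[4]): print(pose(th,.17),ctrl.inverse_kinematics(*pose(th,.17)))
swing(f[3],f[4],8)
c=f[5:]; ctrl.goto([c[0],c[1],.2],quat(c[2]+np.pi/2 if abs(c[2]+np.pi/2)<1.6 else c[2]-np.pi/2))
for n in ("scene","top"): cv2.imwrite(f"pics/{n}1.png",ctrl.grab_frame(n)[:,:,::-1])
print(ctrl.get_time_s(),ctrl.get_q())
im=[cv2.imread("pics/top1.png")[195:235,265:330],cv2.imread("pics/scene1.png")[155:195,315:380]]
cv2.imwrite("pics/chk.png",np.vstack([cv2.resize(i,None,fx=7,fy=7,interpolation=cv2.INTER_CUBIC) for i in im]))
E
```

```text
([np.float64(0.4814631367517345), np.float64(0.12087836379325509), 0.17], array([0.99625723, 0.08643808, 0.        , 0.        ])) [ 1.94588493e-01 -2.53688959e-01  1.90967887e+00 -4.44089210e-16
  1.48560274e+00  1.59229266e+00]
([np.float64(0.5350313556852051), np.float64(0.05604912339625373), 0.17], array([0.82305607, 0.56796013, 0.        , 0.        ])) [ 5.69587243e-02 -1.56627896e-01  1.82751085e+00 -4.44089210e-16
  1.47070970e+00  4.19704406e-01]
gap 0.015018285621726512 0.011 [-0.4855547   0.3248407   6.50457013]
F [ 6.54435861 15.73394838  4.3627876 ] q [ 0.05843362 -0.1211448   1.88402094  0.00347783  1.37569749  0.4234222 ]
9.8167 [-4.45747875e-01 -1.19264766e-01  1.74529821e+00  2.33106641e-04
  1.51587342e+00  2.13289577e-01]
```

View pics/chk.png

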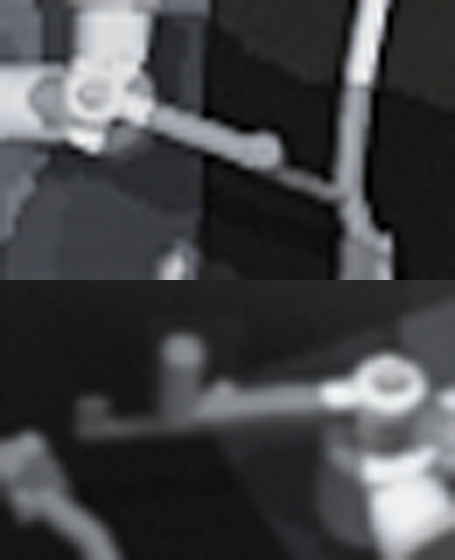

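The lever now lies almost over the pointer. Top crop: lever to about (262,150), pointer emerging to about (340,195). I'll measure the residual with sub-pixel edges.

```bash
cat > meas.py <<'E'
from h import *
import cv2
f=np.load("fit.npy"); piv=w(f[:3],(0,-50),126)[0][:2]
def back(n,px,z):
    c=cal(n);K=c["K"]; u=cv2.undistortPoints(np.array(px,float).reshape(-1,1,2),K,np.array([c["k1"],0,0,0,0.])).reshape(-1,2)
    M=c["camera_from_world"]; d=np.c_[u,np.ones(len(u))]@M[:3,:3]; o=-M[:3,:3].T@M[:3,3]
    return o+d*((z-o[2])/d[:,2])[:,None]
def line(img,th,rs,z,half=8.):
    """sub-pixel midline of a bright bar near model angle th: profile across it at each r"""
    g=cv2.cvtColor(cv2.imread(img),cv2.COLOR_BGR2GRAY).astype(np.float32); out=[]
    a=f[2]+np.deg2rad(190)+th; e=np.array([np.cos(a),np.sin(a)]); t=np.array([-e[1],e[0]])
    s=np.arange(-half*2,half*2+.01,.25)/1e3
    for r in rs:
        P=piv+e*r+s[:,None]*t; px=proj("top",np.c_[P,np.full(len(s),z)]).astype(np.float32)
        v=cv2.remap(g,px[None,:,0],px[None,:,1],cv2.INTER_CUBIC)[0]
        d=np.gradient(cv2.GaussianBlur(v[None],(0,0),2)[0]); k=len(s)//2
        pk=k-16+np.argmax(v[k-16:k+17])
        i=max(0,pk-40)+np.argmax(d[max(0,pk-40):pk]); j=pk+np.argmin(d[pk:pk+40])
        out.append((s[i]*1e3,s[j]*1e3))
    return np.array(out)
if __name__=="__main__":
    for nm,img,z,rs in (("ptr0","pics/top0.png",.0806,np.arange(.04,.116,.005)),("ptr1","pics/top1.png",.0806,np.arange(.098,.12,.004)),("lev1","pics/top1.png",.092,np.arange(.03,.076,.005)),("knob","pics/top1.png",.126,[.081,.085,.089])):
        o=line(img,f[4],rs,z); m=o.mean(1); print(nm,"mid",m.round(1).tolist(),"width",(o[:,1]-o[:,0]).round(1).tolist())
        if len(rs)>3:
            p=np.polyfit(rs,m,1); print("  slope mrad",p[0].round(1),"offset@60,85",np.polyval(p,[.06,.085]).round(2))
E
python3 meas.py
```

```text
ptr0 mid [0.2, 0.6, 0.8, 0.2, 0.6, 0.4, 0.2, 0.0, 0.4, 0.2, 0.0, -0.4, 0.0, 0.4, 0.9, 0.5] width [8.0, 7.8, 8.0, 8.0, 9.2, 7.8, 8.5, 9.0, 8.8, 8.5, 8.0, 8.2, 8.5, 7.8, 6.8, 6.5]
  slope mrad -2.3 offset@60,85 [0.36 0.3 ]
ptr1 mid [-0.2, -0.1, 0.0, 0.4, -0.6, 0.1] width [8.0, 8.2, 8.0, 7.8, 7.2, 5.8]
  slope mrad 5.4 offset@60,85 [-0.34 -0.21]
lev1 mid [2.2, 2.1, 1.6, 2.2, 2.9, 2.6, 2.6, 2.8, 2.8, 3.2] width [13.0, 12.8, 11.2, 13.0, 13.2, 13.2, 12.8, 13.5, 12.5, 15.0]
  slope mrad 24.1 offset@60,85 [2.69 3.3 ]
knob mid [2.1, 2.2, 2.2] width [16.2, 16.5, 13.5]
```

Relative to the pointer, the lever is about 2 mm (≈0.025 rad) too far counter-clockwise at the knob. I'll correct that and re-measure.

```bash
cat > corr.py <<'E'
from swing import *
import meas
def corr(t0,t1,tag):
    swing(t0,t1,1,.04)
    c=f[5:]; ctrl.goto([c[0],c[1],.2],quat(c[2]+np.pi/2))
    cv2.imwrite(f"pics/top{tag}.png",ctrl.grab_frame("top")[:,:,::-1]); cv2.imwrite(f"pics/scene{tag}.png",ctrl.grab_frame("scene")[:,:,::-1])
    print(ctrl.get_time_s(),"th",t1)
    for nm,z,rs in (("ptr",.0806,np.arange(.098,.12,.004)),("lev",.092,np.arange(.03,.076,.005)),("knob",.126,[.081,.085,.089])):
        o=meas.line(f"pics/top{tag}.png",f[4],rs,z); m=o.mean(1); print(nm,m.round(1).tolist(),np.polyfit(rs,m,1).round(2))
E
python3 -c "
from corr import *
corr(f[4],f[4]-.025,2)"
```

```text
gap 0.014809480378278504 0.011 [-0.34088711 -1.02676384  6.41297689]
F [-0.864273   -0.88029442  7.14213981] q [ 5.86196829e-02 -1.26797941e-01  1.88867739e+00 -1.58461032e-04
  1.37804995e+00  4.46601064e-01]
14.4917 th 1.0164909252564533
ptr [-0.1, 0.8, 0.1, 0.1, -0.6, 0.1] [-20.54   2.28]
lev [0.9, 1.2, 1.2, 1.0, 1.2, 1.1, 0.9, 1.0, 1.0, 2.1] [9.39 0.68]
knob [0.6, 2.0, 1.4] [93.75 -6.64]
```

```bash
sed -i 's/def line(img,th,rs,z,half=8.)/def line(img,th,rs,z,half=8.,cam="top")/; s/px=proj("top"/px=proj(cam/' meas.py
python3 - <<'E'
from meas import *
for nm,im,cam,z,rs in (("ptr","scene0","scene",.0806,np.arange(.04,.105,.005)),("ptr","scene2","scene",.0806,np.arange(.095,.108,.003)),("lev","scene2","scene",.092,np.arange(.03,.066,.004)),("lev1","scene1","scene",.092,np.arange(.03,.066,.004)),
 ("lev","top2","top",.092,np.arange(.026,.072,.003)),("ptr","top0","top",.0806,np.arange(.04,.112,.003))):
    o=line(f"pics/{im}.png",f[4],rs,z,cam=cam); m=o.mean(1); print(nm,cam,m.round(1).tolist(),(o[:,1]-o[:,0]).mean().round(1),np.polyfit(rs,m,1).round(2))
E
```

```text
ptr scene [0.2, 0.0, -0.1, 0.9, 1.2, 0.9, 0.4, -0.2, -0.8, 0.1, -0.1, -0.4, -0.8] 8.2 [-16.76   1.28]
ptr scene [1.4, 1.0, 0.8, 0.8, 0.5] 10.0 [-66.67   7.61]
lev scene [-0.2, -0.8, -0.8, -1.1, -1.5, -1.6, -2.1, -2.4, -2.9] 13.9 [-77.6    2.08]
lev1 scene [-0.2, -0.5, -0.6, 0.2, 1.5, 1.2, 1.2, 0.9, 0.2] 13.6 [45.31 -1.64]
lev top [1.9, 0.8, 1.5, 1.2, 0.8, 1.1, 1.1, 0.9, 1.2, 1.2, 1.1, 0.9, 1.1, 1.0, 1.1, 1.0] 12.6 [-6.5   1.44]
ptr top [0.2, 0.4, 0.1, 0.8, 0.8, 0.2, 0.6, 0.9, 0.4, 0.2, 0.2, 0.0, -0.1, 0.2, 0.2, 0.2, -0.2, 0.1, -0.4, -0.4, 0.0, 0.4, 0.5, 0.8, 0.6] 8.2 [-3.43  0.54]
```

In the top view the lever and pointer directions agree within about 5 mrad, and the tip is unmoved. Now I grasp and lift the cover, and refit the rim alone.

```bash
cat >> fit.py <<'E'
rr=lambda v:np.concatenate([proj("top",w(v,rm,79))-tr,proj("scene",w(v,[rm[2],rm[3],rm[0],rm[1]],79))-sr]).ravel()
a=least_squares(rr,s.x[:3]); print("rim-only",w(a.x,(0,70),79),a.x,rr(a.x).round(1))
a=least_squares(lambda v:rr(v)[:8],s.x[:3]); print("rim-top-only",w(a.x,(0,70),79),a.x,rr(a.x).round(1))
E
python3 fit.py | tail -6
python3 - <<'E'
from swing import *
c=f[5:]; ctrl.set_gripper(.05); 
print(ctrl.servo_line([c[0],c[1],.077],rate=.1,contact_N=12),ctrl.get_tool_pos())
ctrl.set_gripper(0.,force=60); print("gap",ctrl.get_finger_gap(),ctrl.get_force())
ctrl.servo_line([c[0],c[1],.19],rate=.08); print("gap",ctrl.get_finger_gap(),ctrl.get_force(),ctrl.get_wrist_torque())
for n in ("scene","top"): cv2.imwrite(f"pics/{n}3.png",ctrl.grab_frame(n)[:,:,::-1])
print(ctrl.get_time_s(),ctrl.get_q(),ctrl.get_tool_pos())
i=cv2.imread("pics/scene3.png")[110:260,180:330]; j=cv2.imread("pics/top3.png")[170:270,330:430]
cv2.imwrite("pics/lift.png",np.hstack([cv2.convertScaleAbs(255*(cv2.resize(k,(400,400))/255.)**.6) for k in (i,j)]))
E
```

```text
scene cover px [[264.5, 230.0], [214.2, 220.4], [227.5, 188.3], [275.5, 197.0]] [[255.8, 207.7], [230.4, 203.0], [232.5, 197.6], [257.8, 202.2]]
knob [[0.48146314 0.12087836 0.126     ]] piv [[0.56519297 0.13551784 0.126     ]] rim [[0.56614975 0.25551402 0.079     ]]
rim-only [[0.56577546 0.25540344 0.079     ]] [ 0.56443794  0.18541622 -0.01910849] [-1.5  0.  -0.2  0.7 -1.2  0.5  0.1  0.5 -0.9  0.4 -0.2  0.5  0.3  0.9
 -0.6  1.4]
rim-top-only [[0.56712566 0.25324623 0.079     ]] [ 0.56569298  0.18326089 -0.02046821] [-0.8 -0.4  0.5  0.3 -0.5  0.1  0.8  0.  -1.3  1.  -0.6  1.1 -0.1  1.5
 -1.1  2. ]
False [ 0.51633007 -0.21979168  0.07769307]
gap 0.016817577568459204 [-1.25760901  0.23503815  6.00236498]
gap 0.01660733858540226 [ 0.37659855 -0.27660403 -1.90879745] [-0.00153507  0.05772444 -0.01078467]
18.1917 [-4.47874216e-01 -1.14420907e-01  1.75758416e+00 -8.09500116e-06
  1.49907749e+00  2.13010725e-01] [ 0.51592217 -0.21957977  0.18955713]
```

View pics/lift.png

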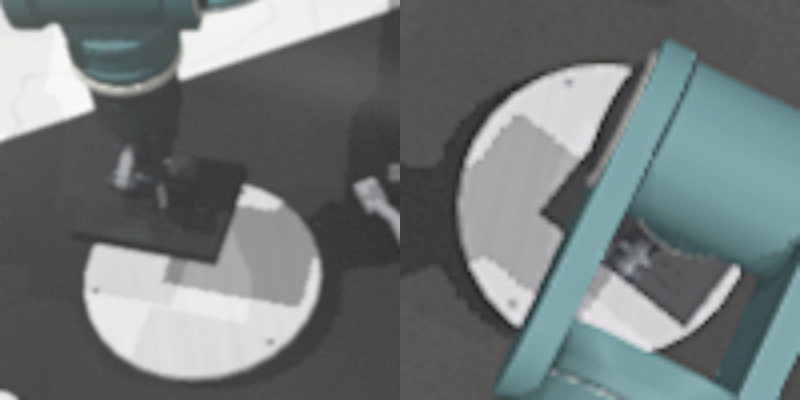

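The cover is held level by its rib. Next I carry it over the airbox and lower it with contact sensing. It should seat at TCP z ≈ 0.098, and a stop near 0.110 would mean it caught on the rim.

Run:
```python
from swing import *
X,Y,yaw=.566,.2545,-.012
q=quat(yaw-np.pi/2); print(ctrl.inverse_kinematics([X,Y,.2],q))
ctrl.goto([X,Y,.2],q); ctrl.servo_line([X,Y,.125],rate=.15); ctrl.wait(.2); f0=ctrl.get_force()
hit=ctrl.servo_line([X,Y,.094],rate=.03,contact_N=10); p=ctrl.get_tool_pos()
print(hit,p,ctrl.get_force()-f0,ctrl.get_wrist_torque(),ctrl.get_finger_gap(),ctrl.get_time_s())
```

```text
[ 3.81458229e-01  1.25751473e-02  1.61840750e+00 -4.44089210e-16
  1.51061000e+00  1.96425456e+00]
True [0.56580989 0.25446346 0.09858673] [-0.90930008  0.51256957  8.49613266] [-0.11866352  0.19294932  0.00851458] 0.016654906107970522 21.6
```

It seated at z = 0.0986, as predicted. Release, retreat and check.

Run:
```python
from swing import *
from meas import line
ctrl.set_gripper(.03); ctrl.set_gripper(.06); p=ctrl.get_tool_pos(); ctrl.servo_line([p[0],p[1],.25],rate=.2)
ctrl.goto([.291,-.5,.25],quat(-1.1)); ctrl.wait(.3)
for n in ("scene","top"): cv2.imwrite(f"pics/{n}4.png",ctrl.grab_frame(n)[:,:,::-1])
print(ctrl.get_time_s(),ctrl.get_force())
for nm,z,rs in (("ptr",.0806,np.arange(.096,.116,.004)),("lev",.092,np.arange(.026,.072,.003)),("knob",.126,[.081,.085,.089])):
    o=line("pics/top4.png",f[4],rs,z); m=o.mean(1); print(nm,m.round(1).tolist(),np.polyfit(rs,m,1).round(2))
i=cv2.imread("pics/scene4.png")[130:220,315:440]; j=cv2.imread("pics/top4.png")[175:245,220:330]
cv2.imwrite("pics/fin.png",np.vstack([cv2.convertScaleAbs(255*(cv2.resize(k,(520,300),interpolation=cv2.INTER_CUBIC)/255.)**.6) for k in (i,j)]))
```

```text
26.4167 [1.07439656 0.50035129 0.55650845]
ptr [-0.8, 0.2, 0.6, 0.8, 0.6, 0.5] [53.57 -5.35]
lev [3.4, 1.5, 1.1, 1.2, 1.2, 1.2, 1.4, 1.1, 1.6, 1.5, 1.4, 1.2, 1.2, 1.4, 1.4, 1.5] [-12.5    2.08]
knob [1.2, 0.0, 1.5] [31.25 -1.74]
```

View pics/fin.png

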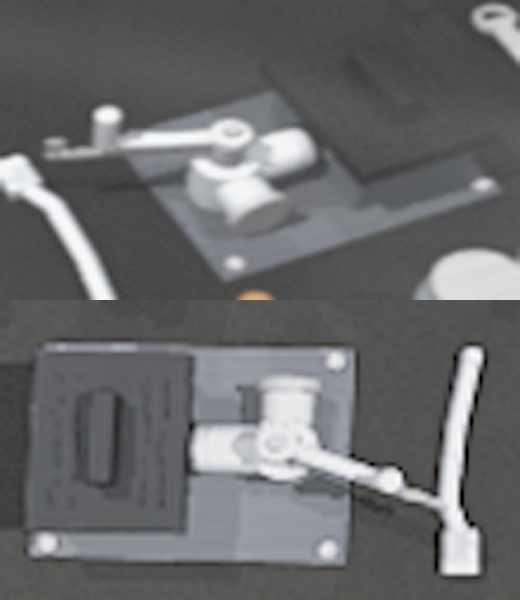

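The final views show the cover square and level on the airbox, the lever over the pointer within about 0.01 rad, and the pointer and bystanders unmoved. Handing in.

```bash
python3 -c "
from rig import ctrl
print(ctrl.job_done())"
```

```text
the job is handed in; nothing more can be done
None
```

I handed the job in after about 26 s of the 54 s: the throttle lever is in line with the pointer to about 0.01 rad as measured in the top camera, and the filter cover sits fully down and square on the airbox.

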